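# Refit a book-truck wheel and secure it with a spring clip

## Robot

A 6-joint arm with a two-finger parallel gripper is mounted at the origin on a cart in front of the work surface, level with it; the furniture and walls round the work are solid. World frame = base frame: x ahead of the robot, y to its left, z up, the work surface at z = 0. Lengths are in m, angles in rad, forces in N, time in s.
With the tool pointing down it reaches from about 0.35 to 0.775 m from the base axis. Payload 5.5 kg.
Tool frame: the origin (TCP) lies where the fingers leave the gripper's body, on its centre line; the fingertips stand env.tip_reach ahead of it and the grasp point (between the pads) lies 54 mm ahead of it (env.tip_reach is the distance from the TCP to the fingertips, in m); z points along the fingers, y is the line along which they close (so a half turn about z gives the same grasp; the last joint's range is limited). The gripper opens to 85 mm and grips with 20 to 120 N. Pads are 22 mm wide; open, the fingers measure 114 mm over their backs; the gripper's body (76 mm by 85 mm) begins 54 mm behind the grasp point. The pads swing forward as they close: fully open they stand 13 mm farther back than shut.
Start: joints at [1.1, 0.313, 0.046, 1.304, 0, 1.431], TCP at [0.187, 0.544, 0.304] pointing down, gripper open.
Joint ranges: [-2.76, 2.76], [-0.86, 1.69], [-1.03, 1.26], [-2.2, 2.34], [-1.47, 1.5], [-3.14, 3.14]. Speed limits (rad/s): [2.57, 2.57, 3.14, 3.14, 3.14, 3.14].

## Interface

Orientations are given as a unit quaternion [w, x, y, z].
In Python, from workcell import status, optics, hand_in, env gives the robot as it stands.
- The arm moves only by the shell command python3 -m handwheel 'ROWS' [FORCE]. ROWS is a JSON object whose one key "deltas" holds a list of rows, each a list of 5 numbers: the opening, from -1 (shut) to 1 (fully open), then the shift along the tool's x, y, z in units of 40 mm (1.0 is 40 mm), then the turn about the tool's z in units of 10 degrees (1.0 is 10 degrees). In form: {"deltas": [[jaw, x, y, z, roll], ...]}. A call has 1 to 20 rows; each row shifts and turns the commanded pose from where the row before left it, along the tool's axes as they then stand; what a row does not reach is not made up. A row lasts 1/8 s, in which the tool goes at most 62.5 mm and 10.7 degrees, less where a joint would pass 70% of its speed; a pose out of reach is approached as far as the arm can. A call is refused whole if a number of a shift passes 1 or a number of a turn 1, either way. A call with a gripper value outside its range is refused whole. The fingers move at their own pace and stop on an object; FORCE is the grip in N (left out, the last holds). Time passes only in rows, so rows that do not move let the fingers close. It gives the time, the measured TCP pose, the force, the opening and the grip force at its end, in the units of the state.
- status.get_state(): the state, without advancing time (a new reading comes with each control period).
- optics.read_camera(name): name is "scene" or "top" or "wrist"; returns a dict with "frame" (400x640x3 uint8, red, green, blue), "depth" (400x640 float32, m along the optical axis (not along the pixel's ray), 0 where there is no reading), "vfov" (degrees; the focal length in pixels is half the picture's height over the tangent of half this angle, whatever the lens; pixels are square), "cx", "cy" (the principal point, pixels), "origin" and "attitude" of the camera in the world. Camera axes: x right, y down, z forward; pixel columns grow to the right and rows downward; lengths in m; the calibration is good to about 2 mm. A picture is of the moment at which its call begins.
- hand_in(): hands the job in; it is judged then, once.
The state is a dict: "clock": time; "joint_pos": joint angles; "qvel": joint speeds; "tau": joint torques, N m; "tcp_pos": TCP position; "orientation": TCP orientation; "wrist_force": force on the tool from outside, world axes, zero at the start; "ft_torque": the same for the moment, N m; "finger_gap": finger opening in m; "grip_force": force on a finger pad.
Only numpy, scipy, OpenCV 4.12 (cv2) and the standard library are available. Lean on these libraries where they do the work, as an engineer would, in place of code of your own. Each camera call takes 0.05 s, during which the arm holds its last target. There are 200 camera calls.

## Task

The upturned castor plate of our book truck is on the returns desk: put the loose wheel over its axle stub, down onto the shoulder, then slide the straight leg of the hairpin clip through the cross hole in the stub until the sprung leg snaps round the stub and the clip is fully home. The stub's height was set by hand, so feel for the hole and push the clip in gently. Let go of everything and leave the rest of the desk as it is.

Things in the scene. Friction and masses are not known exactly. Their poses are not given: they have to be found in the camera images.
- mount: upturned steel castor plate, 110 (x) x 80 (y) x 8 mm, fixed, four bolt heads at its corners; origin at the centre of its underside on the desk. A round boss in its middle, 34 mm across, ends in a flat shoulder 22 mm above the desk. From it stands a vertical round steel axle stub, 18 mm across, its top edge tapered over 3 mm to 12 mm across; see mount_axis.
- mount_axis (a point): point on the stub's axis at shoulder height, 22 mm up; axes as the plate's. An 8.6 mm square cross hole runs right through the stub along the plate's x, crossing its axis, open at both ends, its centre always 12 mm below the stub's top. The stub is stiff but was set by hand: hole centre 54 to 74 mm (top 66 to 86 mm) above the desk, differing each time and in no measured pose: feel for it.
- wheel: loose wheel lying flat, black tyre, grey hub, 60 mm across, 20 mm thick, through-bore 21 mm across, about 0.12 kg; origin at the centre of its underside, z along its axis; same either way up. On the shoulder its underside is 22 mm and its top 42 mm above the desk.
- clip: loose hairpin clip lying flat, 0.07 kg: black finger grip (x -13.5 to 13.5, y -6 to 18, z -8 to 8 mm), wire loop behind, two steel legs to +x. Origin on the straight leg's axis, at the middle of the grip's length and height, 8 mm above the desk as it lies. Straight leg: 6.4 mm round, along x at y = 0 to x = 56, then a 5 mm nose to x = 62. More than 25 N against stub or plate damages it.
- clip_bow (a point): on the straight leg's axis at x = 24 mm of the clip's frame, beside the middle of the sprung leg's bow; lies on the stub's axis (to 2 mm) when the clip is home, the grip's front face, the hard stop, then being about 1.5 mm from the stub. The sprung leg (5 mm wire, +y side) has its throat at x = 33 and flares to its end at x = 47, y = 13 mm.
- clip_leg (a joint): opening of the sprung leg, rad (1.1 Nm/rad, pivot in the grip): 0 relaxed, about 0.15 while its throat rides over the stub, 0.02 to 0.08 when it hugs the stub. It first meets the stub when the stub's axis is at about x = 43 mm of the clip; getting over takes a push of about 4 to 12 N, then it snaps back.
- stapler: bystander: black stapler, 154 x 38 x 48 mm, origin centre of underside
- calculator: bystander: grey pocket calculator, 116 x 70 x 17 mm, origin centre of underside
- tape_1: bystander: roll of tape lying flat, 96 mm across, 25 mm high, origin centre of underside
- eraser: bystander: eraser, 23 x 58 x 13 mm, origin centre of underside
- glue_stick: bystander: lying glue stick, 25 x 104 x 25 mm, origin centre of underside
- pen_1: bystander: black pen, 145 mm long, 9 mm thick, origin centre of underside
Not all that is in view belongs to the job. Leave any pink look-alike of the clip alone.

How it is judged:
On the way, in this order (a step that is already met when the one before it is completed fails the run):
1. the wheel is on the stub, flat on the shoulder (horizontal distance between wheel and mount_axis below 0.003 m and height (world z) of wheel between 0.0195 and 0.0245 m and angle between wheel's own z axis and vertical below 0.1 rad), for 0.2 s.
2. the clip is through the cross hole and hugs the stub above the wheel (all of step 1 and horizontal distance between clip_bow and mount_axis below 0.0032 m and height (world z) of clip_bow between 0.049 and 0.0765 m and angle between the z axis of clip and the z axis of mount, either way round below 0.3 rad and value of joint clip_leg between 0.01 and 0.1 rad), for 0.2 s.
At the end, for the whole second after the job is handed in: Wheel flat on the shoulder (underside 19.5-24.5 mm up, centred to 3 mm); clip through the cross hole, level to 0.3 rad, bow point within 3.2 mm of the stub axis from above and 49-76.5 mm up, sprung leg hugging it (joint 0.01-0.1 rad); both at rest (all of step 2 and linear speed of each of wheel, clip below 0.02 m/s); the robot touches nothing.
It fails at once if the clip is forced: more than 25 N between it and the stub or plate (contact force between clip and mount above 25 N).
It fails at once if a bystander (stapler, calculator, tape, eraser, glue stick, pen) is pushed more than 30 mm away (distance of any of stapler, calculator, tape_1, eraser, glue_stick, pen_1 from where it was at the start of the episode above 0.03 m).
It also fails if it takes over 61 s, if anything falls off the work surface, if the arm or the gripper's body presses on something with over 40 N, if the wrist force passes 120 N, or if a joint passes its speed limit or range.

## Working session

There is one attempt and no reset: what is moved stays moved. The work goes in short steps, Python scripts to look and compute and a shell command to move; the robot and the scene stay as the last step left them, time stands still between calls to the robot, and variables do not carry over. Pictures are saved under pics/ and viewed, at most 10 in all, crops included, and the job is handed in when it is done.

```bash
mkdir -p pics; ls; cat > h.py <<'E'
import numpy as np, cv2
from scipy.spatial.transform import Rotation as R
from workcell import status, optics, env
def q2R(q): return R.from_quat([q[1],q[2],q[3],q[0]]).as_matrix()
def cam(n):
    c=optics.read_camera(n); a=np.array(c["attitude"])
    c["R"]=a if a.shape==(3,3) else q2R(a)
    c["f"]=200/np.tan(np.radians(c["vfov"])/2); return c
def ray(c,u,v):
    return c["R"]@np.array([(u-c["cx"])/c["f"],(v-c["cy"])/c["f"],1.])
def onz(c,u,v,z):
    d=ray(c,u,v); o=np.array(c["origin"]); return o+d*(z-o[2])/d[2]
def cloud(c):
    v,u=np.mgrid[0:400,0:640]; d=c["depth"]
    P=np.stack([(u-c["cx"])/c["f"]*d,(v-c["cy"])/c["f"]*d,d],-1)@c["R"].T+np.array(c["origin"])
    P[d==0]=np.nan; return P
def save(c,n): cv2.imwrite(n,c["frame"][:,:,::-1])
E
python3 - <<'E'
from h import *
for n in("top","scene"):
    c=cam(n); save(c,f"pics/{n}0.png"); np.savez(f"{n}0.npz",**{k:np.array(v) for k,v in c.items()})
    print(n,c["vfov"],c["cx"],c["cy"],c["origin"],c["attitude"])
a=cv2.imread("pics/top0.png")
print(env.tip_reach, status.get_state())
E
```

```text
pics
top 45.726764229691376 317.91734377862963 200.8802262135852 [ 0.47752061 -0.05897329  1.13557908] [ 0.04242658 -0.6977266   0.71458444 -0.02732508]
scene 48.7377850283402 323.61811651166926 202.6617756378536 [-0.10202564 -0.76880168  0.5013432 ] [-0.50184562  0.7894136  -0.29272667  0.1982126 ]
0.0726 {'clock': 0.1, 'joint_pos': array([1.10039351e+00, 3.13898617e-01, 4.50701649e-02, 1.30358781e+00,
       1.39044652e-05, 1.43120450e+00]), 'qvel': array([ 0.0002359 , -0.00205965,  0.00313128,  0.00066071, -0.00014265,
        0.00066491]), 'tau': array([ 1.80408853e-03, -4.81724811e+01,  2.99243993e+01,  1.27545709e-02,
       -2.60320030e-04, -2.02179436e-06]), 'tcp_pos': array([0.18661013, 0.54351306, 0.30310395]), 'orientation': array([-2.49856495e-04,  1.64652257e-01,  9.86351346e-01, -7.70496345e-04]), 'wrist_force': array([-0.5934628 , -0.22714909, -0.41294723]), 'ft_torque': array([-0.01512192,  0.00727839,  0.042452  ]), 'grip_force': 0.0, 'finger_gap': 0.08575213649194136}
```

View pics/top0.png

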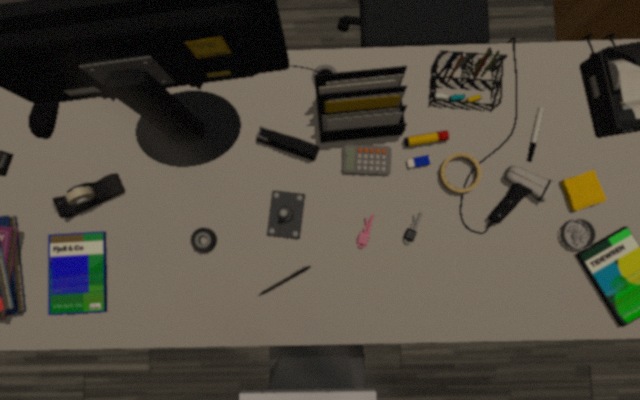

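View pics/scene0.png

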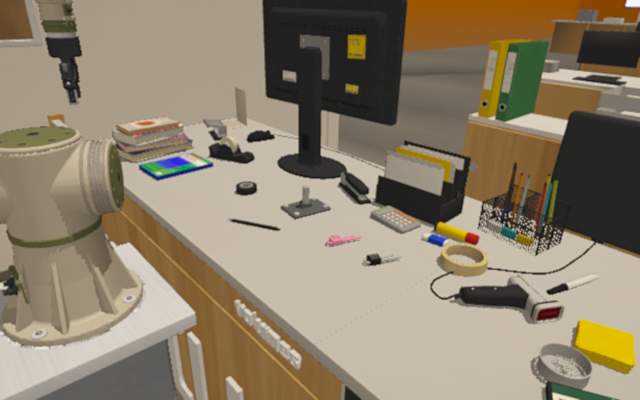

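The top view shows the wheel at (204,240), the mount at (286,215), and two clip shapes: black at (411,235) and pink at (364,232). The black one fits the description, since the pink one is the look-alike. I'll confirm that in a crop and measure.

```bash
python3 - <<'E'
from h import *
t=dict(np.load("top0.npz")); s=dict(np.load("scene0.npz"))
A=cv2.resize(t["frame"][195:255,340:440],None,fx=6,fy=6,interpolation=cv2.INTER_CUBIC)
B=cv2.resize(s["frame"][225:275,315:415],None,fx=4,fy=4,interpolation=cv2.INTER_CUBIC)
im=np.zeros((A.shape[0]+B.shape[0],600,3),np.uint8); im[:360]=A; im[360:,:400]=B
cv2.imwrite("pics/crop.png",im[:,:,::-1])
P=cloud(t); S=cloud(s)
def blob(c,P,x0,x1,y0,y1,thr,name):
    g=c["frame"][y0:y1,x0:x1].max(2)<thr
    n,l,st,ce=cv2.connectedComponentsWithStats(g.astype(np.uint8))
    k=1+st[1:,4].argmax(); m=l==k
    q=P[y0:y1,x0:x1][m]
    print(name,st[k],ce[k]+[x0,y0],"P med",np.nanmedian(q,0),"zmax",np.nanpercentile(q[:,2],[5,50,95]))
blob(t,P,180,228,215,262,95,"wheel top"); blob(t,P,258,312,185,245,120,"mount top"); blob(t,P,395,430,225,248,80,"grip top")
blob(s,S,228,265,175,198,95,"wheel sc"); blob(s,S,355,385,250,268,80,"grip sc")
print(t["frame"][350//2+150,330], P[235,330],P[240,204],P[215,286])
E
```

```text
wheel top [ 10  12  28  28 548] [203.26277372 240.17153285] P med [0.50274281 0.23764353 0.01821502] zmax [-0.00113882  0.01821502  0.0220625 ]
mount top [   0    0   52   60 2059] [284.48955804 215.70373968] P med [0.55449457 0.04359452 0.00654821] zmax [-0.00249589  0.00654821  0.02161818]
grip top [  8   3  13  14 137] [409.21167883 234.76642336] P med [ 0.50310578 -0.24846437  0.01448742] zmax [0.00400788 0.01448742 0.01862355]
wheel sc [  8   8  21  12 154] [245.98701299 189.67532468] P med [0.49050779 0.21770465 0.01581483] zmax [0.00436165 0.01581483 0.02247429]
grip sc [12  6 14  9 85] [373.62352941 260.34117647] P med [ 0.49894619 -0.25893145  0.0134561 ] zmax [0.00477047 0.0134561  0.01769966]
[119 110  95] [ 0.5076579  -0.06295873  0.00060941] [ 0.50285775  0.24062883 -0.00409925] [0.55424092 0.03670808 0.05413459]
```

View pics/crop.png

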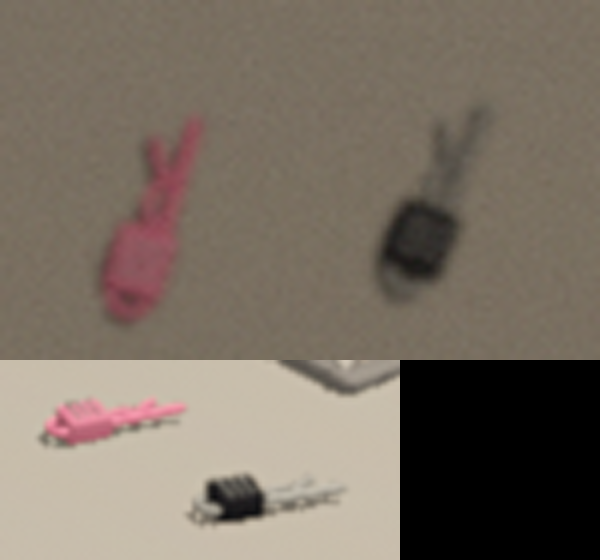

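The black one at (411,235) in the top view has a black grip and steel legs, so it is the clip. Its straight leg is on the right (-y) side and its sprung leg on the left. The pink one at (364,232) stays put. Next I'll move over the wheel to look with the wrist camera.

```bash
python3 -m handwheel '{"deltas":[[1,-0.5,-0.24,0.1,0],[1,-1,-0.47,0.15,0],[1,-1,-0.47,0.15,0],[1,-1,-0.47,0.15,0],[1,-1,-0.47,0.15,0],[1,-1,-0.47,0.15,0],[1,-1,-0.47,0.15,0],[1,-1,-0.47,0.15,0],[1,-1,-0.47,0.1,0],[1,-1,-0.47,0.1,0],[1,-0.5,-0.2,0,0],[1,0,0,0,0],[1,0,0,0,0]]}'
cat >> h.py <<'E'
def info():
    s=status.get_state(); T=q2R(s["orientation"])
    print("t",round(s["clock"],2),"tcp",s["tcp_pos"].round(4),"yawx",np.degrees(np.arctan2(T[1,0],T[0,0])).round(2),"F",s["wrist_force"].round(2),"gap",round(s["finger_gap"],4),"tilt",T[:,2].round(4),"j",s["joint_pos"].round(2)); return s
def go(x,y,z,yaw=None):
    s=info(); T=q2R(s["orientation"]); y0=np.arctan2(T[1,0],T[0,0]); y1=y0 if yaw is None else np.radians(yaw)
    roll=-np.degrees((y1-y0+np.pi)%(2*np.pi)-np.pi)/10
    d=np.array([x,y,z])-s["tcp_pos"]; c,n=np.cos(y1),np.sin(y1)
    print("roll %.2f then x,y,z units: %.3f %.3f %.3f"%(roll,(c*d[0]+n*d[1])/.04,(n*d[0]-c*d[1])/.04,-d[2]/.04))
E
python3 - <<'E'
from h import *
info(); c=cam("wrist"); save(c,"pics/w1.png"); np.savez("w1.npz",**{k:np.array(v) for k,v in c.items()})
print(c["origin"],c["R"][:,2],c["vfov"])
E
```

```text
clock: 1.72
tcp_pos: [0.5036, 0.2379, 0.2498]
orientation: [-0.0, 0.164, 0.986, 0.0]
wrist_force: [-0.7, 0.2, 0.7]
finger_gap: 0.0855
grip_force: 0.0
t 1.73 tcp [0.5036 0.2379 0.2498] yawx 161.09 F [-0.7   0.22  0.71] gap 0.0855 tilt [-9.e-04  3.e-04 -1.e+00] j [ 0.3   0.3  -0.11  1.17  0.    0.63]
[0.42732484 0.26611029 0.31936083] [ 0.29778647 -0.10113962 -0.94925971] 58.6585465192675
```

View pics/w1.png

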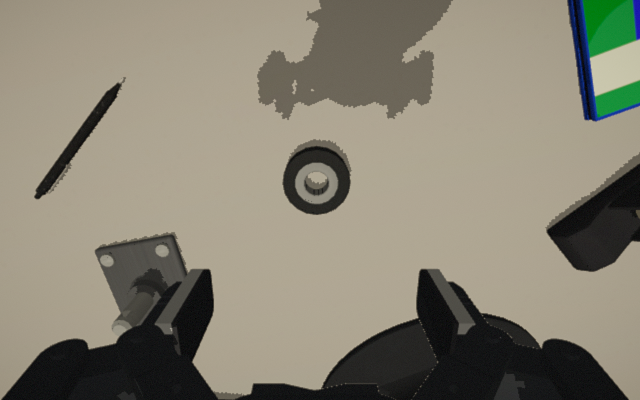

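The wheel is at (317,182), clear of everything. The mount is partly visible at lower left, around (140,290).

```bash
cat >> h.py <<'E'
def topface(c,x,y,r,z0,z1):
    P=cloud(c); m=(np.hypot(P[...,0]-x,P[...,1]-y)<r)&(P[...,2]>z0)&(P[...,2]<z1)
    return P[m],m
E
python3 - <<'E'
from h import *
w=dict(np.load("w1.npz")); t=dict(np.load("top0.npz"))
for n,c in(("w",w),("t",t)):
    q,m=topface(c,.503,.237,.05,.016,.026)
    (a,b),r=cv2.minEnclosingCircle(q[:,:2].astype(np.float32)); print(n,len(q),"z",np.median(q[:,2]),"circ",a,b,r)
    # dark mask, ray at z=.02 on contour
# colour-mask: bore+hub ring (lighter) top edge ellipse in wrist, rays at z=.02
g=w["frame"].max(2); sub=(g[140:225,275:360]>75).astype(np.uint8)
cs,_=cv2.findContours(((g[140:225,275:360]<75)*1).astype(np.uint8),cv2.RETR_CCOMP,cv2.CHAIN_APPROX_NONE)
for k in cs:
    if len(k)>30:
        p=np.array([onz(w,u+275,v+140,.02)[:2] for u,v in k[:,0]],np.float32)
        e=cv2.fitEllipse(p); print(len(k),e)
q,m=topface(w,.503,.237,.04,-.005,.005); print("desk z",np.median(q[:,2]))
go(.503,.237,.0786)
E
```

```text
w 3080 z 0.019322913852599488 circ 0.5062015652656555 0.24051982164382935 0.030075283721089363
t 409 z 0.019126480769553034 circ 0.5042043328285217 0.23922036588191986 0.030013995245099068
62 ((0.5041090846061707, 0.24151790142059326), (0.019910480827093124, 0.023616325110197067), 70.13135528564453)
191 ((0.5046066045761108, 0.241377592086792), (0.05727412551641464, 0.06050422415137291), 69.86576843261719)
123 ((0.5065990090370178, 0.24059391021728516), (0.038520827889442444, 0.03874851390719414), 117.68324279785156)
desk z -0.0006545296053236116
t 1.77 tcp [0.5035 0.2381 0.25  ] yawx 161.13 F [1.28 0.45 0.26] gap 0.0852 tilt [-6.e-04  3.e-04 -1.e+00] j [ 0.3   0.3  -0.11  1.17  0.    0.63]
roll -0.00 then x,y,z units: 0.002 -0.031 4.284
```

```bash
python3 -m handwheel '{"deltas":[[1,-0.03,0.06,0.5,0],[1,0,0,1,0],[1,0,0,1,0],[1,0,0,1,0],[1,0,0,0.6,0],[1,0,0,0.2,0],[0.2,0,0,0,0],[0.2,0,0,0,0],[0.2,0,0,0,0],[0.2,0,0,0,0],[0.2,0,0,0,0],[0.2,0,0,0,0]]}' 30; python3 - <<'E'
from h import *
info(); print(status.get_state()["grip_force"])
E
```

```text
clock: 3.28
tcp_pos: [0.5068, 0.2397, 0.0795]
orientation: [0.001, 0.165, 0.986, 0.001]
wrist_force: [-3.1, -0.0, 6.2]
finger_gap: 0.0588
grip_force: 32.3
t 3.27 tcp [0.5068 0.2397 0.0795] yawx 161.06 F [-3.13 -0.01  6.23] gap 0.0588 tilt [ 0.0018  0.0014 -1.    ] j [ 0.3   0.45 -0.34  0.78  0.    0.63]
32.307235300540924
```

```bash
python3 -m handwheel '{"deltas":[[0.2,0,0,-0.3,0],[0.2,0,0,-0.96,0],[0.2,-0.4,-0.4,-1,0],[0.2,-0.7,-0.7,-1,0],[0.2,-0.7,-0.6,-0.7,0],[0.2,-0.26,-0.24,-0.3,0],[0.2,0,0,0,0],[0.2,0,0,0,0],[0.2,0,0,0,0]]}'
python3 - <<'E'
from h import *
info(); c=cam("wrist"); save(c,"pics/w2.png"); np.savez("w2.npz",**{k:np.array(v) for k,v in c.items()})
P=cloud(c)
for z0,z1,n in((.003,.013,"plate"),(.05,.095,"stub"),(.018,.026,"boss")):
    q,m=topface(c,.554,.04,.07,z0,z1); m8=m.astype(np.uint8)
    print(n,len(q),"z",np.nanpercentile(q[:,2],[5,50,95]).round(4))
    if len(q)>5:
        q=q.astype(np.float32); print(cv2.minAreaRect(q[:,:2]),cv2.minEnclosingCircle(q[:,:2])); vv,uu=np.where(m); print(uu.min(),uu.max(),vv.min(),vv.max())
E
```

```text
clock: 4.4
tcp_pos: [0.5579, 0.1399, 0.2469]
orientation: [-0.001, 0.164, 0.986, -0.0]
wrist_force: [-0.5, 0.6, -0.9]
finger_gap: 0.0587
grip_force: 32.7
t 4.4 tcp [0.5579 0.1399 0.2469] yawx 161.13 F [-0.5   0.62 -0.93] gap 0.0587 tilt [-0.0027 -0.     -1.    ] j [ 0.11  0.34 -0.06  1.18  0.    0.44]
plate 7301 z [0.0058 0.0073 0.0106]Traceback (most recent call last):
  File "<stdin>", line 8, in <module>
cv2.error: OpenCV(4.12.0) /io/opencv/modules/imgproc/src/convhull.cpp:143: error: (-215:Assertion failed) total >= 0 && (depth == CV_32F || depth == CV_32S) in function 'convexHull'
```

View pics/w2.png

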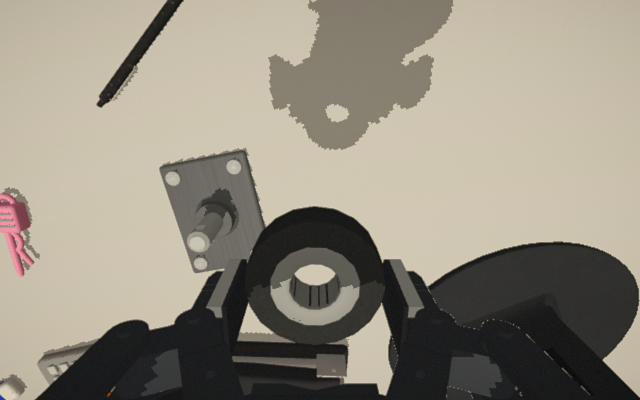

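The mount plate is at (160–270, 150–270) with the stub top at (200,240). The wheel is held level at (316,275).

```bash
python3 - <<'E'
from h import *
c=dict(np.load("w2.npz")); t=dict(np.load("top0.npz")); s=dict(np.load("scene0.npz"))
for nm,c in (("w",c),("t",t),("s",s)):
  for z0,z1,n in((.004,.0125,"plate"),(.018,.0255,"boss"),(.045,.1,"stub")):
    q,m=topface(c,.555,.04,.075,z0,z1)
    if n!="plate":
        q=q[np.hypot(q[:,0]-.555,q[:,1]-.04)<.03]
    q=q.astype(np.float32)
    if len(q)<4: print(nm,n,len(q)); continue
    r=cv2.minAreaRect(q[:,:2].copy())
    print(nm,n,len(q),"z",np.percentile(q[:,2],[50,90,98]).round(4),"rect",np.round(r[0],4),np.round(r[1],4),round(r[2],2),"circ",np.round(cv2.minEnclosingCircle(q[:,:2].copy())[0],4))
# wrist: bolts (bright low-sat) rays
c=dict(np.load("w2.npz"));P=cloud(c)
q,m=topface(c,.555,.04,.03,.055,.095)
zt=np.percentile(q[:,2],95); tp=q[q[:,2]>zt-.003]; print("stub top pts",len(tp),tp.mean(0),zt)
# plate long left edge line: mask of plate colours
q,m=topface(c,.555,.04,.085,.004,.0125)
vv,uu=np.where(m)
L=[];
for v in range(172,262,3):
    k=uu[vv==v]
    if len(k): L.append(onz(c,k.min(),v,.008)[:2])
vx=cv2.fitLine(np.array(L,np.float32),cv2.DIST_HUBER,0,.01,.01).ravel(); print("edge dir deg",np.degrees(np.arctan2(vx[1],vx[0])))
T=[]
for u in range(170,245,3):
    k=vv[uu==u]
    if len(k): T.append(onz(c,u,k.min(),.008)[:2])
vy=cv2.fitLine(np.array(T,np.float32),cv2.DIST_HUBER,0,.01,.01).ravel(); print("short edge deg",np.degrees(np.arctan2(vy[1],vy[0])))
# corner intersect -> centre
a=np.array([[vx[0],-vy[0]],[vx[1],-vy[1]]]); k=np.linalg.solve(a,vy[2:]-vx[2:]); cor=vx[2:]+k[0]*vx[:2]
ex=vx[:2]*np.sign(vx[0]); ey=np.array([-ex[1],ex[0]])
print("corner",cor,"centre",cor+.055*ex+.04*ey)
E
```

```text
w plate 7229 z [0.0073 0.0089 0.0115] rect [0.5627 0.0448] [0.0799 0.11  ] 82.18 circ [0.5627 0.0448]
w boss 627 z [0.0212 0.0223 0.024 ] rect [0.5617 0.0463] [0.0332 0.0296] 34.59 circ [0.5627 0.0447]
w stub 623 z [0.0642 0.0668 0.0673] rect [0.5622 0.0452] [0.0175 0.0178] 59.15 circ [0.5626 0.0446]
t plate 1229 z [0.0075 0.0102 0.0118] rect [0.5607 0.0458] [0.1296 0.1314] 43.64 circ [0.5575 0.0387]
t boss 92 z [0.0213 0.0234 0.0247] rect [0.5603 0.0431] [0.0308 0.031 ] 87.6 circ [0.5604 0.0432]
t stub 55 z [0.0645 0.0677 0.0691] rect [0.5598 0.0431] [0.0174 0.0154] 88.43 circ [0.5598 0.0431]
s plate 498 z [0.0092 0.0109 0.0121] rect [0.5625 0.055 ] [0.1117 0.1117] 80.99 circ [0.5604 0.0446]
s boss 57 z [0.0226 0.024  0.0249] rect [0.5566 0.0388] [0.0259 0.0319] 44.99 circ [0.5574 0.0401]
s stub 70 z [0.0581 0.0679 0.069 ] rect [0.5579 0.0391] [0.0151 0.0154] 56.27 circ [0.5577 0.04  ]
stub top pts 314 [0.5625138  0.04518098 0.06592743] 0.06715692336872574
edge dir deg -8.163183
short edge deg 81.89215
corner [0.5031326  0.01447783] centre [0.563255   0.04626292]
```

```bash
python3 - <<'E'
from h import *
c=dict(np.load("w2.npz"))
q,m=topface(c,.558,.14,.036,.17,.20); m[:, :240]=0; m[:,395:]=0
q=cloud(c)[m]; z=np.percentile(q[:,2],[20,50,80]); print(z)
q=q[abs(q[:,2]-z[1])<.004].astype(np.float32)
A=np.c_[q[:,:2],np.ones(len(q))]; print("tilt",np.linalg.lstsq(A,q[:,2],rcond=None)[0][:2]); print(cv2.minEnclosingCircle(q[:,:2].copy()))
# hub: bright pixels' hull
f=c["frame"].max(2); h=m&(f>90); hq=cloud(c)[h].astype(np.float32); hq=hq[abs(hq[:,2]-z[1])<.004]; print(len(hq),cv2.minEnclosingCircle(hq[:,:2].copy()))
E
```

```text
[0.18560713 0.18655043 0.18718265]
tilt [ 0.00102986 -0.00074454]
((0.5565313100814819, 0.14311978220939636), 0.03295690938830376)
3734 ((0.5585686564445496, 0.14316138625144958), 0.03289366140961647)
```

```bash
python3 - <<'E'
from h import *
c=dict(np.load("w2.npz"));P=cloud(c)
m=np.zeros((400,640),np.uint8); m[205:350,246:386]=(abs(P[205:350,246:386,2]-.1865)<.003)
cs,h=cv2.findContours(m,cv2.RETR_CCOMP,cv2.CHAIN_APPROX_NONE)
for k,hh in zip(cs,h[0]):
    if len(k)>60:
        p=np.array([onz(c,u,v,.1865)[:2] for u,v in k[:,0]],np.float32)
        print(len(k),hh[3],cv2.fitEllipse(p),cv2.minEnclosingCircle(p))
E
```

```text
431 -1 ((0.5575740933418274, 0.1423468142747879), (0.059065259993076324, 0.0594102181494236), 130.80360412597656) ((0.5588641166687012, 0.14234375953674316), 0.03159051388502121)
137 2 ((0.5570647120475769, 0.14227081835269928), (0.019461020827293396, 0.02059907652437687), 161.78863525390625) ((0.5571144819259644, 0.14221462607383728), 0.010544844903051853)
```

```bash
python3 -m handwheel '{"deltas":[[0.2,-0.2,-0.5,0,0],[0.2,-0.32,-0.8,0,0],[0.2,-0.3,-0.7,0.3,0],[0.2,-0.1,-0.26,0.8,0],[0.2,0,0,0.8,0],[0.2,0,0,0.4,0],[0.2,0,0,0,0],[0.2,0,0,0,0]]}'
python3 - <<'E'
from h import *
go(.5633,.0424,.1015)
E
```

```text
clock: 5.45
tcp_pos: [0.5652, 0.0419, 0.1573]
orientation: [0.001, 0.164, 0.986, 0.0]
wrist_force: [0.1, -0.9, -0.9]
finger_gap: 0.0587
grip_force: 32.7
t 5.45 tcp [0.5652 0.0419 0.1573] yawx 161.09 F [ 0.11 -0.86 -0.88] gap 0.0587 tilt [ 0.0016 -0.     -1.    ] j [-0.07  0.38 -0.23  0.96  0.    0.26]
roll -0.00 then x,y,z units: 0.049 -0.004 1.396
```

```bash
python3 -m handwheel '{"deltas":[[0.2,0.04,0,0.2,0],[0.2,0,0,0.2,0],[0.2,0,0,0.2,0],[0.2,0,0,0.2,0],[0.2,0,0,0.2,0],[0.2,0,0,0.1,0],[0.2,0,0,0,0]]}'
python3 - <<'E'
from h import *
go(.5633,.0424,.1015)
E
```

```text
clock: 6.32
tcp_pos: [0.5628, 0.0421, 0.1119]
orientation: [-0.0, 0.165, 0.986, -0.0]
wrist_force: [-0.3, -1.2, -1.4]
finger_gap: 0.0587
grip_force: 32.7
t 6.33 tcp [0.5628 0.0421 0.1119] yawx 161.04 F [-0.27 -1.24 -1.36] gap 0.0587 tilt [-8.e-04  1.e-04 -1.e+00] j [-0.07  0.42 -0.29  0.86  0.    0.26]
roll -0.00 then x,y,z units: -0.010 0.012 0.259
```

```bash
python3 -m handwheel '{"deltas":[[0.2,0,0,0.1,0],[0.2,0,0,0.1,0],[0.2,0,0,0.06,0],[0.2,0,0,0,0]]}'
python3 - <<'E'
from h import *
info()
E
```

```text
clock: 6.82
tcp_pos: [0.5629, 0.0421, 0.1018]
orientation: [-0.0, 0.165, 0.986, 0.0]
wrist_force: [0.3, -1.2, 0.4]
finger_gap: 0.059
grip_force: 32.7
t 6.83 tcp [0.5629 0.0421 0.1018] yawx 161.04 F [ 0.25 -1.23  0.39] gap 0.059 tilt [-1.e-04  1.e-04 -1.e+00] j [-0.07  0.43 -0.3   0.83  0.    0.26]
```

Next: release, lift to about z 0.26, and look with the wrist camera from a position offset toward the clip.

```bash
python3 -m handwheel '{"deltas":[[0.7,0,0,0,0],[1,0,0,0,0],[1,0,0,0,0],[1,0,0,0,0],[1,0,0,-0.4,0],[1,0,0,-0.9,0],[1,0,0,-1,0],[1,0,0,-1,0],[1,0,0,-0.5,0],[1,0,0,0,0],[1,0,0,0,0]]}'
python3 - <<'E'
from h import *
info(); c=cam("wrist"); save(c,"pics/w3.png"); np.savez("w3.npz",**{k:np.array(v) for k,v in c.items()})
for z0,z1,n in((.035,.046,"wheel"),(.05,.09,"stub")):
    q,m=topface(c,.5626,.0447,.036,z0,z1); q=q.astype(np.float32)
    print(n,len(q),"z",np.percentile(q[:,2],[5,50,90,98]).round(4),cv2.minEnclosingCircle(q[:,:2].copy()))
E
```

```text
clock: 8.2
tcp_pos: [0.5626, 0.0421, 0.2534]
orientation: [-0.0, 0.165, 0.986, 0.0]
wrist_force: [-0.8, -0.1, -0.0]
finger_gap: 0.0855
grip_force: 0.0
t 8.2 tcp [0.5626 0.0421 0.2534] yawx 161.05 F [-0.82 -0.07 -0.04] gap 0.0855 tilt [-7.e-04  1.e-04 -1.e+00] j [-0.07  0.31 -0.08  1.18  0.    0.26]
wheel 3397 z [0.0398 0.0413 0.0422 0.0429] ((0.5631838440895081, 0.04427046328783035), 0.030086077749729156)
stub 496 z [0.0511 0.0654 0.067  0.0676] ((0.5629607439041138, 0.04420637711882591), 0.009262275882065296)
```

```bash
python3 -m handwheel '{"deltas":[[1,-0.05,-0.4,0,0],[1,-0.1,-0.9,0,0],[1,-0.1,-0.9,0,0],[1,-0.15,-1,0,0],[1,-0.15,-1,0,0],[1,-0.1,-1,0,0],[1,-0.1,-0.9,0,0],[1,-0.1,-0.8,0,0],[1,-0.1,-0.5,0,0],[1,0,0,0,0],[1,0,0,0,0]]}'
python3 - <<'E'
from h import *
w=dict(np.load("w3.npz")); q,m=topface(w,.563,.0443,.005,.05,.09); print("stub flat",len(q),np.percentile(q[:,2],[20,50,80]))
info(); c=cam("wrist"); save(c,"pics/w4.png"); np.savez("w4.npz",**{k:np.array(v) for k,v in c.items()})
E
```

```text
clock: 9.62
tcp_pos: [0.5027, -0.2496, 0.2536]
orientation: [-0.0, 0.164, 0.986, 0.0]
wrist_force: [-0.3, 0.4, -0.5]
finger_gap: 0.0855
grip_force: 0.0
stub flat 130 [0.06598564 0.0664863  0.06699683]
t 9.62 tcp [ 0.5027 -0.2496  0.2536] yawx 161.06 F [-0.29  0.41 -0.47] gap 0.0855 tilt [-5.e-04  9.e-04 -1.e+00] j [-0.6   0.31 -0.09  1.18  0.   -0.27]
```

View pics/w4.png

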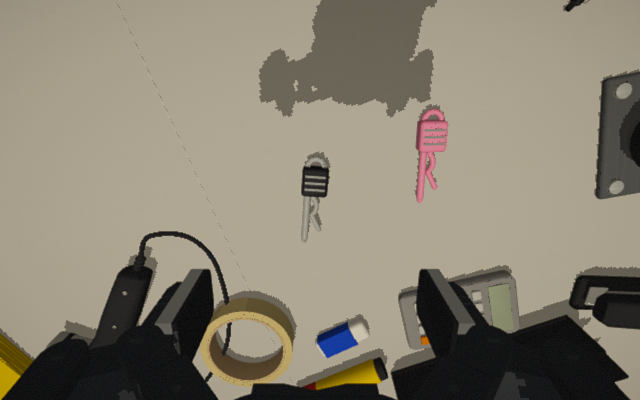

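The clip's grip is at (315,182) and its straight leg runs to (305,240). The pink look-alike is well to the right at (432,132).

```bash
python3 - <<'E'
from h import *
c=dict(np.load("w4.npz"));P=cloud(c)
T=q2R(np.array(status.get_state()["orientation"])); tcp=status.get_state()["tcp_pos"]
f=c["frame"]; hs=f.max(2)
m=np.zeros((400,640),np.uint8); sl=(slice(150,250),slice(290,335))
m[sl]=(P[sl][...,2]>.010)&(P[sl][...,2]<.022)
q=P[m>0]; print("raised z",np.percentile(q[:,2],[50,90]))
g=m.copy(); g[203:]=0
q=P[(g>0)&(P[...,2]>.013)].astype(np.float32); r=cv2.minAreaRect(q[:,:2].copy()); print("grip",len(q),np.percentile(q[:,2],50),r)
# straight leg: per row leftmost raised pix run in rows 202..238
L=[]
for v in range(203,238,2):
    k=np.where((P[v,290:335,2]>.005))[0]+290
    if len(k):
        run=[k[0]]
        for a in k[1:]:
            if a-run[-1]==1: run.append(a)
            else: break
        L.append((np.mean(run[:min(len(run),9)]),v,len(run),np.median(P[v,run,2])))
print(np.round(L,3)[:, :].tolist())
X=np.array([onz(c,u,v,.0112)[:2] for u,v,n,_ in L if 4<=n<=10],np.float32)
l=cv2.fitLine(X,cv2.DIST_HUBER,0,.01,.01).ravel(); print("leg dir",np.degrees(np.arctan2(l[1],l[0])),l)
E
```

```text
raised z [0.0148156  0.01613984]
grip 715 0.015187568 ((0.5068583488464355, -0.24875183403491974), (0.023765018209815025, 0.026593852788209915), 67.66313171386719)
[[306.0, 203.0, 7.0, 0.01], [306.0, 205.0, 7.0, 0.01], [306.0, 207.0, 7.0, 0.01], [306.0, 209.0, 7.0, 0.01], [306.0, 211.0, 7.0, 0.011], [307.0, 213.0, 13.0, 0.01], [307.0, 215.0, 12.0, 0.01], [305.0, 217.0, 7.0, 0.01], [305.0, 219.0, 7.0, 0.009], [305.0, 221.0, 7.0, 0.01], [305.0, 223.0, 7.0, 0.011], [305.0, 225.0, 7.0, 0.009], [304.5, 227.0, 6.0, 0.01], [304.5, 229.0, 6.0, 0.009], [304.5, 231.0, 6.0, 0.01], [304.0, 233.0, 7.0, 0.009], [304.0, 235.0, 7.0, 0.01], [304.0, 237.0, 7.0, 0.01]]
leg dir -22.811106 [ 0.92178804 -0.3876943   0.53778    -0.2684541 ]
```

```bash
python3 - <<'E'
from h import *
go(.5062,-.2509,.076,157.4)
E
```

```text
t 9.68 tcp [ 0.5028 -0.2493  0.2537] yawx 161.11 F [0.66 0.07 0.19] gap 0.0857 tilt [-4.e-04  8.e-04 -1.e+00] j [-0.6   0.31 -0.09  1.18  0.   -0.27]
roll 0.37 then x,y,z units: -0.093 -0.003 4.442
```

```bash
python3 -m handwheel '{"deltas":[[0.5,0,0,0.3,0.37],[0,-0.09,0,0.8,0],[0,0,0,1,0],[0,0,0,1,0],[0,0,0,0.7,0],[0,0,0,0.3,0],[0,0,0,0.2,0],[0,0,0,0.1,0],[0,0,0,0,0]]}' 50
python3 - <<'E'
from h import *
go(.5062,-.2509,.076,157.4)
E
```

```text
clock: 10.8
tcp_pos: [0.5065, -0.2518, 0.0785]
orientation: [0.001, 0.196, 0.981, -0.0]
wrist_force: [-0.5, -0.7, 0.1]
finger_gap: 0.0431
grip_force: 0.0
t 10.8 tcp [ 0.5065 -0.2518  0.0785] yawx 157.35 F [-0.49 -0.73  0.09] gap 0.0431 tilt [ 1.e-03 -5.e-04 -1.e+00] j [-0.6   0.46 -0.32  0.78  0.   -0.21]
roll -0.00 then x,y,z units: 0.017 0.018 0.062
```

```bash
python3 -m handwheel '{"deltas":[[-0.2,0.02,0.02,0.06,0],[-0.4,0,0,0,0],[-0.7,0,0,0,0],[-0.7,0,0,0,0],[-0.7,0,0,0,0],[-0.7,0,0,0,0]]}' 50
python3 - <<'E'
from h import *
info(); print(status.get_state()["grip_force"])
E
```

```text
clock: 11.55
tcp_pos: [0.5059, -0.2507, 0.0759]
orientation: [0.0, 0.196, 0.981, -0.0]
wrist_force: [-1.2, 0.2, 5.5]
finger_gap: 0.0225
grip_force: 49.8
t 11.55 tcp [ 0.5059 -0.2507  0.0759] yawx 157.35 F [-1.23  0.18  5.52] gap 0.0225 tilt [ 6.e-04 -3.e-04 -1.e+00] j [-0.6   0.46 -0.33  0.78  0.   -0.21]
49.833016991615295
```

```bash
python3 -m handwheel '{"deltas":[[-0.7,0,0,-0.2,0],[-0.7,0,0,-0.8,0],[-0.7,0,0,-1,0],[-0.7,0,0,-0.8,-0.5],[-0.7,0,0,-0.3,-0.97],[-0.7,0,0,0,0],[-0.7,0,0,0,0]]}'
python3 - <<'E'
from h import *
s=info(); c=cam("wrist"); save(c,"pics/w5.png"); np.savez("w5.npz",**{k:np.array(v) for k,v in c.items()},tcp=s["tcp_pos"],T=q2R(s["orientation"]))
P=(cloud(c)-s["tcp_pos"])@q2R(s["orientation"])   # tool frame
m=(P[...,2]>.045)&(P[...,2]<.085)&(abs(P[...,1]+.006)<.006)&(P[...,0]<-.015)&(P[...,0]>-.075)
q=P[m]; print(len(q))
for a in range(15,70,6):
    k=q[(q[:,0]<-a/1e3)&(q[:,0]>-(a+6)/1e3)]
    if len(k): print(a,len(k),np.percentile(k[:,1],[2,50,98]).round(4),np.percentile(k[:,2],[2,20,50]).round(4))
go(.4697,.0611,.20,172)
E
```

```text
clock: 12.42
tcp_pos: [0.5052, -0.2503, 0.1986]
orientation: [-0.001, 0.071, 0.997, 0.0]
wrist_force: [0.7, -0.1, -1.1]
finger_gap: 0.0227
grip_force: 49.2
t 12.43 tcp [ 0.5052 -0.2503  0.1986] yawx 171.89 F [ 0.69 -0.11 -1.14] gap 0.0227 tilt [-1.2e-03  9.0e-04 -1.0e+00] j [-0.6   0.34 -0.17  1.05  0.   -0.46]
999
15 88 [-0.0068 -0.0036 -0.0009] [0.0647 0.0654 0.0659]
21 158 [-0.0069 -0.004  -0.0009] [0.0648 0.0654 0.066 ]
27 158 [-0.007  -0.0037 -0.0001] [0.0646 0.0655 0.0662]
33 156 [-0.0071 -0.0038 -0.0001] [0.0647 0.0654 0.0662]
39 141 [-0.0072 -0.0043 -0.001 ] [0.0648 0.0655 0.066 ]
45 131 [-0.0068 -0.0039 -0.0011] [0.0649 0.0655 0.066 ]
51 127 [-0.0069 -0.004  -0.0011] [0.0649 0.0656 0.0661]
57 40 [-0.007  -0.0035 -0.0011] [0.0655 0.0658 0.0666]
t 12.47 tcp [ 0.5051 -0.2502  0.1984] yawx 171.92 F [ 0.05 -0.29 -0.77] gap 0.0225 tilt [-0.0016  0.0012 -1.    ] j [-0.6   0.35 -0.17  1.05  0.   -0.46]
roll -0.01 then x,y,z units: 1.961 7.584 -0.041
```

View pics/w5.png

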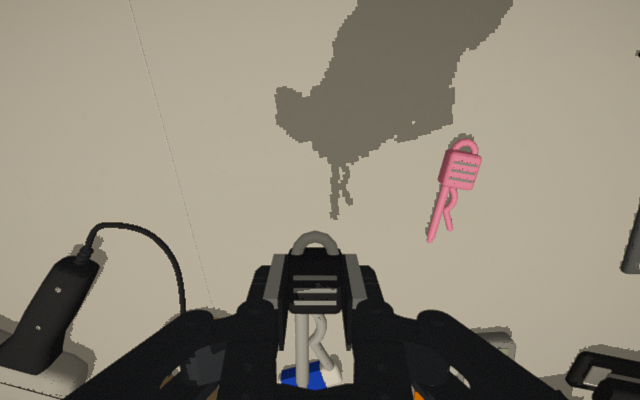

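The clip is held level and parallel at (315,300), with the straight leg at about -6 mm in tool y as expected.

```bash
python3 -m handwheel '{"deltas":[[-0.7,0.1,0.4,0,0],[-0.7,0.2,0.8,0,0],[-0.7,0.25,1,0,0],[-0.7,0.25,1,0,0],[-0.7,0.25,1,0,0],[-0.7,0.25,1,0,0],[-0.7,0.25,1,0,0],[-0.7,0.21,0.8,0.5,0],[-0.7,0.1,0.4,0.7,0],[-0.7,0.1,0.18,0.5,0],[-0.7,0,0,0.1,0],[-0.7,0,0,0,0],[-0.7,0,0,0,0]]}'
python3 - <<'E'
from h import *
go(.4697,.0611,.1231,172)
E
```

```text
clock: 14.1
tcp_pos: [0.4707, 0.0603, 0.1283]
orientation: [0.001, 0.07, 0.998, 0.0]
wrist_force: [0.9, -0.5, -1.7]
finger_gap: 0.0231
grip_force: 49.2
t 14.1 tcp [0.4707 0.0603 0.1283] yawx 172.0 F [ 0.93 -0.48 -1.68] gap 0.0231 tilt [ 0.0016  0.     -1.    ] j [-0.04  0.25 -0.5   0.82  0.    0.1 ]
roll 0.00 then x,y,z units: 0.027 0.017 0.131
```

```bash
python3 -m handwheel '{"deltas":[[-0.7,0.02,0.02,0.13,0],[-0.7,-0.2,0,0,0],[-0.7,-0.2,0,0,0],[-0.7,-0.1,0,0,0],[-0.7,0,0,0,0],[-0.7,0,0,0,0]]}'
python3 - <<'E'
from h import *
c=cam("scene"); save(c,"pics/s2.png"); 
cv2.imwrite("pics/s2c.png",cv2.resize(c["frame"][165:235,240:360],None,fx=6,fy=6,interpolation=cv2.INTER_CUBIC)[:,:,::-1])
go(.4895,.0583,.1231,172)
E
```

```text
clock: 14.85
tcp_pos: [0.4889, 0.0587, 0.1222]
orientation: [-0.0, 0.069, 0.998, 0.0]
wrist_force: [0.2, 0.6, -1.5]
finger_gap: 0.0226
grip_force: 49.2
t 14.9 tcp [0.4888 0.0587 0.1222] yawx 172.05 F [-0.15  0.17 -0.74] gap 0.0224 tilt [-5.e-04  1.e-04 -1.e+00] j [-0.04  0.29 -0.46  0.82  0.    0.1 ]
roll 0.00 then x,y,z units: -0.018 -0.009 -0.023
```

View pics/s2c.png

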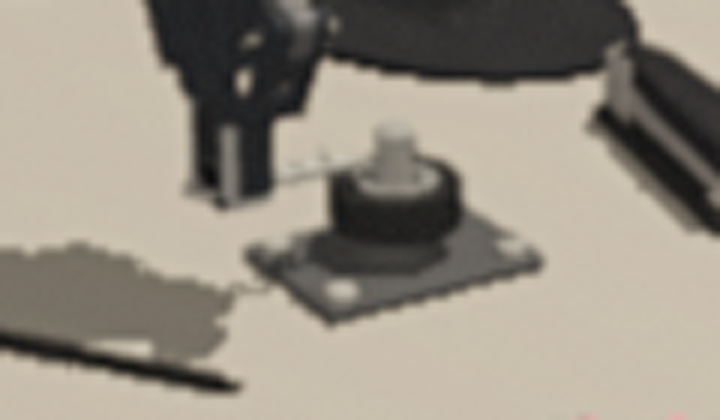

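The nose is just short of the stub at about mid-height of its exposed part, and the wheel is seated. Next I'll feel forward in small steps.

```bash
for i in 1; do python3 -m handwheel '{"deltas":[[-0.7,-0.05,0,-0.02,0],[-0.7,-0.04,0,0,0],[-0.7,-0.04,0,0,0],[-0.7,0,0,0,0]]}'; done
python3 -m handwheel '{"deltas":[[-0.7,-0.04,0,0,0],[-0.7,-0.04,0,0,0],[-0.7,0,0,0,0]]}'
```

```text
clock: 15.4
tcp_pos: [0.4945, 0.0579, 0.1231]
orientation: [0.0, 0.069, 0.998, 0.0]
wrist_force: [1.0, 0.9, 0.8]
finger_gap: 0.0228
grip_force: 49.2
clock: 15.78
tcp_pos: [0.4976, 0.0575, 0.1231]
orientation: [0.0, 0.069, 0.998, 0.0]
wrist_force: [0.6, -0.1, -1.0]
finger_gap: 0.0226
grip_force: 49.2
```

```bash
python3 -m handwheel '{"deltas":[[-0.7,-0.04,0,0,0],[-0.7,-0.04,0,0,0],[-0.7,-0.04,0,0,0],[-0.7,0,0,0,0]]}'
python3 -m handwheel '{"deltas":[[-0.7,-0.04,0,0,0],[-0.7,-0.04,0,0,0],[-0.7,-0.04,0,0,0],[-0.7,0,0,0,0]]}'
```

```text
clock: 16.27
tcp_pos: [0.5024, 0.0568, 0.1231]
orientation: [0.0, 0.069, 0.998, 0.0]
wrist_force: [-0.2, -0.3, -1.2]
finger_gap: 0.0226
grip_force: 49.2
clock: 16.77
tcp_pos: [0.5071, 0.0562, 0.1231]
orientation: [0.0, 0.069, 0.998, 0.0]
wrist_force: [1.2, 0.5, 0.3]
finger_gap: 0.023
grip_force: 49.2
```

```bash
python3 -m handwheel '{"deltas":[[-0.7,-0.05,0,0,0],[-0.7,-0.05,0,0,0],[-0.7,-0.05,0,0,0],[-0.7,-0.05,0,0,0],[-0.7,-0.05,0,0,0],[-0.7,-0.05,0,0,0],[-0.7,0,0,0,0]]}'
python3 -m handwheel '{"deltas":[[-0.7,-0.04,0,0,0],[-0.7,-0.04,0,0,0],[-0.7,-0.04,0,0,0],[-0.7,0,0,0,0]]}'
```

```text
clock: 17.65
tcp_pos: [0.519, 0.0546, 0.123]
orientation: [0.0, 0.069, 0.998, 0.0]
wrist_force: [0.4, 0.3, -1.0]
finger_gap: 0.0225
grip_force: 49.2
clock: 18.15
tcp_pos: [0.5232, 0.0543, 0.1228]
orientation: [-0.001, 0.069, 0.998, 0.0]
wrist_force: [-2.3, 2.7, -1.8]
finger_gap: 0.023
grip_force: 49.1
```

Contact with the sprung leg is as expected. I'll continue gently.

```bash
python3 -m handwheel '{"deltas":[[-0.7,-0.04,0,0,0],[-0.7,-0.03,0,0,0],[-0.7,0,0,0,0]]}'
python3 -m handwheel '{"deltas":[[-0.7,-0.04,0,0,0],[-0.7,-0.03,0,0,0],[-0.7,0,0,0,0]]}'
```

```text
clock: 18.52
tcp_pos: [0.5275, 0.0537, 0.1235]
orientation: [0.001, 0.069, 0.998, 0.0]
wrist_force: [0.6, 4.6, -0.8]
finger_gap: 0.0226
grip_force: 49.2
clock: 18.9
tcp_pos: [0.5298, 0.0533, 0.1234]
orientation: [0.001, 0.069, 0.998, 0.0]
wrist_force: [-1.4, 6.1, 0.3]
finger_gap: 0.0226
grip_force: 49.2
```

```bash
python3 -m handwheel '{"deltas":[[-0.7,-0.04,0,0,0],[-0.7,-0.03,0,0,0],[-0.7,0,0,0,0]]}'
python3 -m handwheel '{"deltas":[[-0.7,-0.04,0,0,0],[-0.7,-0.03,0,0,0],[-0.7,0,0,0,0]]}'
```

```text
clock: 19.27
tcp_pos: [0.5331, 0.0526, 0.1236]
orientation: [0.001, 0.069, 0.998, 0.0]
wrist_force: [3.0, 4.5, -1.7]
finger_gap: 0.0226
grip_force: 49.2
clock: 19.65
tcp_pos: [0.5353, 0.0521, 0.1232]
orientation: [0.001, 0.069, 0.998, -0.0]
wrist_force: [2.9, 3.6, -1.8]
finger_gap: 0.0224
grip_force: 49.1
```

```bash
python3 -m handwheel '{"deltas":[[-0.7,-0.04,0,0,0],[-0.7,-0.04,0,0,0],[-0.7,0,0,0,0]]}'
python3 -m handwheel '{"deltas":[[-0.7,-0.03,0,0,0],[-0.7,0,0,0,0],[-0.7,0,0,0,0]]}'
```

```text
clock: 20.02
tcp_pos: [0.5375, 0.0519, 0.1229]
orientation: [-0.0, 0.069, 0.998, 0.0]
wrist_force: [1.0, 3.9, -0.1]
finger_gap: 0.0227
grip_force: 49.2
clock: 20.4
tcp_pos: [0.5381, 0.052, 0.1227]
orientation: [-0.001, 0.069, 0.998, 0.0]
wrist_force: [-2.1, 5.0, -0.7]
finger_gap: 0.0224
grip_force: 49.3
```

```bash
python3 -m handwheel '{"deltas":[[-0.7,-0.03,0,0,0],[-0.7,0,0,0,0],[-0.7,0,0,0,0]]}'
python3 -m handwheel '{"deltas":[[-0.7,-0.03,0,0,0],[-0.7,0,0,0,0],[-0.7,0,0,0,0]]}'
```

```text
clock: 20.78
tcp_pos: [0.5386, 0.052, 0.1225]
orientation: [-0.002, 0.069, 0.998, 0.0]
wrist_force: [-4.9, 6.3, 0.0]
finger_gap: 0.0229
grip_force: 49.3
clock: 21.15
tcp_pos: [0.539, 0.0521, 0.1222]
orientation: [-0.003, 0.069, 0.998, 0.001]
wrist_force: [-4.8, 6.3, 0.2]
finger_gap: 0.0225
grip_force: 49.3
```

```bash
python3 - <<'E'
from h import *
c=dict(np.load("w5.npz"))
P=(cloud(c)-c["tcp"])@c["T"]
m=(P[...,2]>.055)&(P[...,2]<.075)&(P[...,1]<-.001)&(P[...,1]>-.007)
print("tip tool x", np.sort(P[m][:,0])[:8])
vv,uu=np.where(m); print("tip px",uu[vv>=vv.max()-1],vv.max())
m=(P[...,2]>.056)&(P[...,2]<.0625)&(abs(P[...,1]-.002)<.009); q=P[m]; print("grip top",len(q),np.percentile(q[:,2],50),np.percentile(q[:,0],[0.5,2,50,98,99.5]).round(4),np.percentile(q[:,1],[1,99]).round(4))
info(); c=cam("wrist"); save(c,"pics/w6.png"); cs=cam("scene")
A=c["frame"][220:400,200:440]; B=cs["frame"][165:235,255:345]
im=np.zeros((600,720,3),np.uint8); im[:360,:480]=cv2.resize(A,None,fx=2,fy=2); im[360:600,:309]=cv2.resize(B,(309,240),interpolation=cv2.INTER_CUBIC); cv2.imwrite("pics/c6.png",im[:,:,::-1])
E
```

```text
tip tool x [-0.06146543 -0.06120609 -0.06110923 -0.06072985 -0.06029716 -0.0600184
 -0.05974352 -0.05953049]
tip px [299 300 301 302 303 304 305 306 303 304 305 306] 387
grip top 2308 0.060594752416000736 [-0.0138 -0.0132  0.0001  0.0114  0.012 ] [-0.0068  0.0109]
t 21.15 tcp [0.539  0.0521 0.1222] yawx 172.08 F [-4.8   6.34  0.18] gap 0.0225 tilt [-0.0051  0.0015 -1.    ] j [-0.05  0.38 -0.33  0.87  0.    0.09]
```

View pics/c6.png

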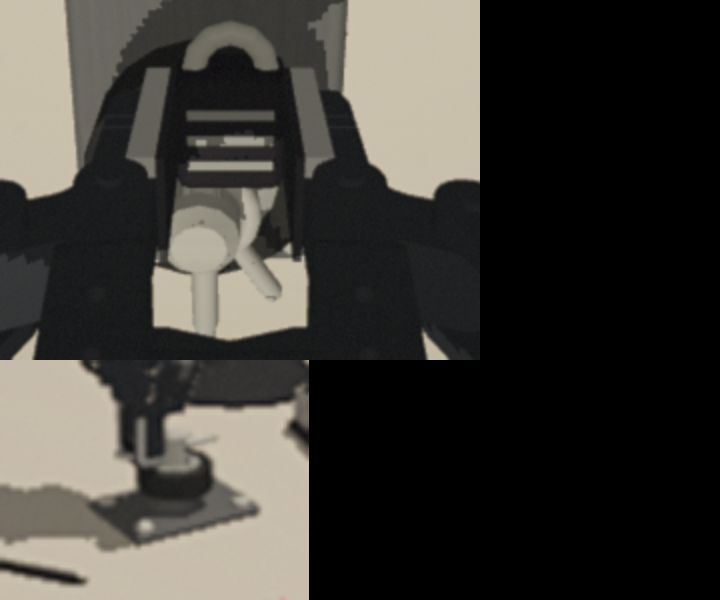

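The straight leg comes out beyond the stub at (205,300) in the crop and the sprung leg curls round it. I'll measure how far in it is before letting go.

```bash
python3 - <<'E'
from h import *
s=status.get_state(); T=q2R(s["orientation"]); c=cam("wrist"); P=(cloud(c)-s["tcp_pos"])@T
# stub flat/top: tool z ~ .1222-.067=.055
m=(P[...,2]>.050)&(P[...,2]<.0585)&(P[...,0]<-.013)&(P[...,0]>-.045)&(P[...,1]>-.016)&(P[...,1]<.008)
m8=m.astype(np.uint8); n,l,st,ce=cv2.connectedComponentsWithStats(m8); k=1+st[1:,4].argmax(); q=P[l==k].astype(np.float32)
print(len(q),st[k],np.percentile(q[:,2],[5,50,95]),cv2.minEnclosingCircle(q[:,:2].copy()))
m=(P[...,2]>.062)&(P[...,2]<.072)&(P[...,1]<-.001)&(P[...,1]>-.007)&(P[...,0]<-.03); q=P[m]; print("leg y",np.median(q[:,1]),"tip",np.sort(q[:,0])[:5], "legtop z",np.percentile(q[:,2],[5,30]))
m=(P[...,2]>.056)&(P[...,2]<.0625)&(abs(P[...,1]-.002)<.009)&(P[...,0]>-.0145); q=P[m]; print("grip",np.percentile(q[:,0],[0.5,2,98,99.5]))
E
```

```text
943 [284 322  36  35 943] [0.05478991 0.05590834 0.05807381] ((-0.02481009252369404, -0.004851140081882477), 0.009232299402356148)
leg y -0.003863357001066002 tip [-0.06213123 -0.06119079 -0.06044607 -0.060268   -0.06013766] legtop z [0.06500179 0.06562907]
grip [-0.01391823 -0.01324129  0.01145202  0.01188657]
```

The stub axis sits at 24.8 mm along the clip against 24 nominal, so the clip is home. Next I'll relax the push and release.

```bash
python3 -m handwheel '{"deltas":[[-0.7,0.03,0,0,0],[-0.7,0,0,0,0],[-0.3,0,0,0,0],[-0.1,0,0,0,0],[0,0,0,0,0],[0,0,0,0,0],[0,0,0,0,0],[0,0,0,-0.2,0],[0,0,0,-0.6,0],[0,0,0,-1,0],[0,0,0,-1,0],[0,0,0,-0.4,0],[0,0,0,0,0],[0,0,0,0,0]]}'
python3 - <<'E'
from h import *
s=info(); c=cam("wrist"); save(c,"pics/w7.png"); t=cam("top")
a=np.radians(172); T=q2R(s["orientation"]); P=cloud(c); O=np.array([.563,.0443,0]); M=np.array([[.990,-.139],[.139,.990]])
X=P.copy(); X[...,:2]=(P[...,:2]-O[:2])@M.T   # mount frame (wrist cal)
def r(n,m):
    q=X[m]; print(n,len(q), "x",np.percentile(q[:,0],[.5,50,99.5]).round(4) if len(q) else "", "y",np.percentile(q[:,1],[1,50,99]).round(4) if len(q) else "","z",np.percentile(q[:,2],[5,50,95]).round(4) if len(q) else "")
x,y,z=X[...,0],X[...,1],X[...,2]
r("stub top",(np.hypot(x,y)<.011)&(z>.064)&(z<.07))
r("grip",(x<-.012)&(x>-.05)&(abs(y-.006)<.014)&(z>.0595)&(z<.068))
r("leg out",(x>.012)&(x<.06)&(y>-.005)&(y<.005)&(z>.05)&(z<.065))
r("wheel",(np.hypot(x,y)<.031)&(np.hypot(x,y)>.012)&(z>.038)&(z<.0455))
cv2.imwrite("pics/c7.png",cv2.resize(c["frame"][100:330,180:460],None,fx=2.5,fy=2.5)[:,:,::-1])
E
```

```text
clock: 23.05
tcp_pos: [0.5395, 0.0516, 0.2496]
orientation: [-0.001, 0.069, 0.998, 0.0]
wrist_force: [-0.1, -0.1, -0.4]
finger_gap: 0.0425
grip_force: 0.0
t 23.05 tcp [0.5395 0.0516 0.2496] yawx 172.05 F [-0.09 -0.13 -0.38] gap 0.0425 tilt [-2.3e-03  2.0e-04 -1.0e+00] j [-0.05  0.27 -0.14  1.16  0.    0.09]
stub top 332 x [-0.0081 -0.0009  0.0077] y [-0.0075  0.0003  0.008 ] z [0.0643 0.0661 0.0674]
grip 173 x [-0.0288 -0.0177 -0.0126] y [-0.0028  0.0034  0.0149] z [0.0595 0.0599 0.0608]
leg out 215 x [0.0121 0.0229 0.0359] y [-0.0016  0.0009  0.0041] z [0.0578 0.0605 0.0623]
wheel 2031 x [-0.0275  0.0011  0.0282] y [-0.0285 -0.0107  0.0282] z [0.0401 0.0413 0.0424]
```

View pics/c7.png

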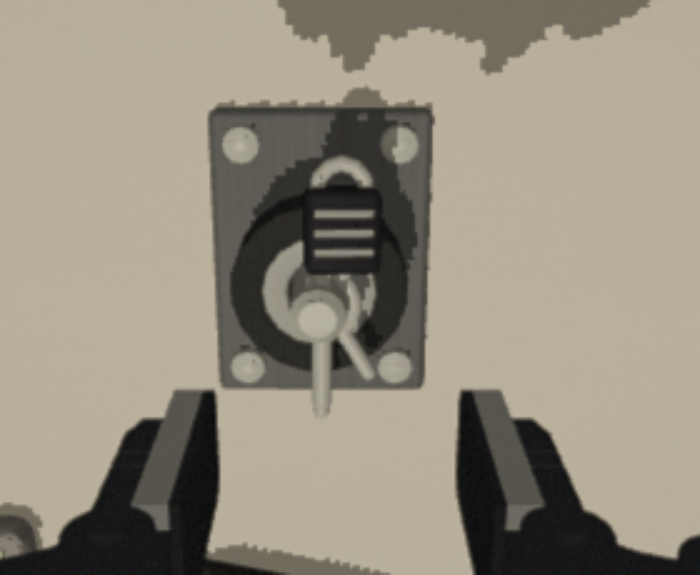

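The clip is through the stub, the sprung leg hugs it, and the wheel is seated. I'll do one last numeric check on the depth.

```bash
python3 - <<'E'
from h import *
c=cam("wrist"); P=cloud(c); M=np.array([[.990,-.139],[.139,.990]])
X=P.copy(); X[...,:2]=(P[...,:2]-[.563,.0443])@M.T; x,y,z=X[...,0],X[...,1],X[...,2]
m=(x>.012)&(x<.06)&(y>-.006)&(y<.006)&(z>.045)&(z<.07); q=X[m]; q=q[np.argsort(-q[:,0])]; print(q[:6].round(4))
A=np.c_[q[:,0],np.ones(len(q))]; k=q[:,2]>np.median(q[:,2])-.002
print("slope",np.polyfit(q[k,0],q[k,2],1),"yaw",np.polyfit(q[k,0],q[k,1],1))
m=(x<-.008)&(x>-.045)&(y>-.008)&(y<.024)&(z>.05)&(z<.0655)&(c["frame"].max(2)<70); q=X[m]
print("grip dark x",np.percentile(q[:,0],[1,99]).round(4),"y",np.percentile(q[:,1],[1,99]).round(4),"z",np.percentile(q[:,2],[5,50,95]).round(4))
s=np.hypot(x,y)<.013; s&=(z>.0625)&(z<.07); print("stub",cv2.minEnclosingCircle(X[s][:,:2].astype(np.float32).copy()))
E
```

```text
[[ 0.0361  0.0008  0.0618]
 [ 0.036  -0.      0.0604]
 [ 0.0359  0.0024  0.0605]
 [ 0.0358 -0.0008  0.0607]
 [ 0.0358  0.0016  0.0624]
 [ 0.0349 -0.      0.0607]]
slope [0.09813118 0.05828471] yaw [0.00507159 0.00098443]
grip dark x [-0.0381 -0.0126] y [-0.0045  0.0196] z [0.0535 0.0577 0.0602]
stub ((-0.00022480040206573904, -0.0003979262546636164), 0.00924639031291008)
```

```bash
python3 -c "
from workcell import hand_in
print(hand_in())"
```

```text
the job is handed in; nothing more can be done
None
```

I handed the job in at about 23 s on the robot's clock, with no verdict returned: the wheel is on the shoulder and the clip is through the stub, with its bow point an estimated 1.5 mm from the stub's axis (3.2 mm allowed) and a tilt of about 0.1 rad; the sprung leg's angle could not be measured but looked snapped round in the last picture, and the gripper is clear.

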